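Refit a broken drill core in the logging cradle

TASK

Put the broken drill core back together in the logging cradle. Let the piece that stands on end down gently onto its sawn face on the worktop and let go of it, then take it afresh and set it in the cradle after the other two, its slanted break towards them. Nudge all three pieces flush and square against the back fence and slide the tail stop up so that the row is closed tight from the head stop to the tail stop, breaks fitting, without disturbing the other things on the worktop.

Things in the scene. Friction and masses are not known exactly. Their poses are not given: they have to be found in the camera images.
- cradle: logging cradle, fixed: plywood bed 130 mm (x) by 362 mm (y -185 to +177), 12 mm thick. Origin on the worktop under mid-bed; +y along the row to the head stop, +x to the back fence (face at x +31, 5 thick, 18 high above the bed, y -182 to +162). Head stop: face at y +150, x -32 to +30, 26 high. Rail behind the fence, 8 high. Flush pieces have their origin at x = +6 mm
- head_face (a point): point on the head stop's face, 12 mm above the bed and 25 mm in front of the fence (cradle frame x 6, y 150, z 24 mm)
- tail_stop (a joint): slide of the tail stop along the cradle, m: 0 = farthest from the head stop (310 mm between the faces), grows towards the head stop, up to 0.115; friction about 1.5 N, stays where it is left. The closed row is 218 mm long, so the stop touches it at 0.092
- tail_face (a point): point on the tail stop's face (looks to cradle +y), 12 mm above the bed, 25 mm in front of the fence. Stop plate 8 mm thick, cradle x -21 to +29, top 27.5 mm above the bed; an arm 20 mm wide runs from it back over the fence, top 28.5 mm above the bed, to a black shoe 40 mm long on the rail
- tail_knob (a point): middle of the upright round black knob on the tail stop, 22 mm in diameter, its top 56.5 mm and its underside 28.5 mm above the bed (this point 45 mm above the bed, 10 mm behind the stop's face); it does not turn
- core_a: grey drill core, two-thirds slab of a 50 mm core: flat sawn underside, round above, 50 mm wide, 33 high, sides upright from 1.5 to 14.5 mm above the sawn face, 0.28 kg, 72 long on its middle line. Origin mid sawn face, z out of the round side, y along the core. +y end square, to the head stop; -y end a break slanted 14 degrees in plan (y = -36 - 0.249 x). On the bed, askew, first in the row
- core_b: like core_a, 66 mm long on its middle line, 0.26 kg: +y end slanted by 14 degrees (y = +33 - 0.249 x mm, fits core_a), -y end slanted by 20 degrees (y = -33 - 0.364 x, fits core_c). Lies on the bed after core_a, its +y towards the head stop, askew and off the fence
- core_c: like core_a, 80 mm long on its middle line, 0.31 kg: +y end slanted by 20 degrees (y = +40 - 0.364 x mm, fits core_b), -y end sawn square. Stands on the worktop on its square end, local +y up, origin 40 mm up, sawn face (local -z) looking to the robot's left; right of the cradle's tail end
- core_a_head (a point): middle of core_a's square end (local y +36, z 12 mm)
- core_a_tail (a point): middle of core_a's slanted end (local y -36, z 12 mm)
- core_b_head (a point): middle of core_b's 14 degree end (local y +33, z 12 mm)
- core_b_tail (a point): middle of core_b's 20 degree end (local y -33, z 12 mm)
- core_c_head (a point): middle of core_c's slanted end (local y +40, z 12 mm)
- core_c_tail (a point): middle of core_c's square end (local y -40, z 12 mm)
- acid_dropper: bystander: white dropper bottle with red cap, 32 mm across, 98 mm tall, upright at the back right; origin under its middle
- folding_lens: bystander: folding hand lens, 42x38x14 mm, lying off the cradle's front right corner; origin under its middle
- dust_brush: bystander: flat brush 150 mm long, lying left of the cradle; origin under its middle
Mind the look-alikes: they are no part of the job. What is shaped like the core_c but orange is not meant.

How it is judged:
By the outcome, as a careful person would: the job done as asked, in the order asked, and still so for the second after the job is handed in, with the robot touching nothing.
It also fails if it takes over 72 s, if anything falls off the work surface, if the arm or the gripper's body presses on something with over 40 N, if the wrist force passes 120 N, or if a joint passes its speed limit or range.

ROBOT

A 6-joint arm with a two-finger parallel gripper is mounted at the origin on a cart in front of the work surface, level with it; the furniture and walls round the work are solid. World frame = base frame: x ahead of the robot, y to its left, z up, the work surface at z = 0. Lengths are in m, angles in rad, forces in N, time in s.
With the tool pointing down it reaches from about 0.35 to 0.975 m from the base axis. Payload 4.9 kg.
Tool frame: the origin (TCP) lies at the very end of the fingers, on their centre line; the grasp point (between the pads) lies 19 mm behind it (ctrl.grip_point_offset is the distance from the TCP to the grasp point, in m); z points along the fingers, y is the line along which they close (so a half turn about z gives the same grasp; the last joint's range is limited). The gripper opens to 85 mm and grips with 20 to 120 N. Pads are 22 mm wide; open, the fingers measure 114 mm over their backs; the gripper's body (76 mm by 85 mm) begins 54 mm behind the grasp point. The pads swing forward as they close: fully open they stand 13 mm farther back than shut.
Start: joints at [1.174, 0.053, 1.613, -0, 1.476, -0.119], TCP at [0.171, 0.601, 0.231] pointing down, gripper open.
Joint ranges: [-3.01, 3.01], [-1.01, 2.22], [0.06, 2.58], [-1.02, 4.17], [0.09, 2.62], [-3.14, 3.14]. Speed limits (rad/s): [2.57, 2.57, 3.14, 3.14, 3.14, 3.14].

INTERFACE

Orientations are given as a rotation vector (axis times angle).
In Python, from station import ctrl gives the robot as it stands.
- The arm moves only by the tool send_rows, never from a script. Its argument "rows" is a list of rows, each a list of 3 entries, a list of its own where there are three numbers: the finger opening in cm, from 0 to 8.54, then the shift along the tool's x, y, z in cm, then the turn about the tool's z in degrees. A call has 1 to 10 rows; each row shifts and turns the commanded pose from where the row before left it, along the tool's axes as they then stand; what a row does not reach is not made up. A row lasts 1/8 s, in which the tool goes at most 62.5 mm and 10.7 degrees, less where a joint would pass 70% of its speed; a pose out of reach is approached as far as the arm can. A call with a gripper value outside its range is refused whole. The fingers move at their own pace and stop on an object; "newtons" is the grip in N (left out, the last holds). Time passes only in rows, so rows that do not move let the fingers close. It gives the time, the measured TCP pose, the force, the opening and the grip force at its end, in the units of the state.
- ctrl.get_obs(): the state, without advancing time (a new reading comes with each control period).
- ctrl.get_image(name): name is "side" or "top"; returns a dict with "frame" (384x512x3 uint8, red, green, blue), "range_z" (384x512 float32, m along the optical axis (not along the pixel's ray), 0 where there is no reading), "fx", "fy", "cx", "cy" (pixels), "cam_to_world" (4x4, takes a point from camera to world coordinates). Camera axes: x right, y down, z forward; pixel columns grow to the right and rows downward; lengths in m; the calibration is good to about 2 mm. A picture is of the moment at which its call begins.
- ctrl.finish_job(): hands the job in; it is judged then, once.
The state is a dict: "t": time; "q": joint angles; "dq": joint speeds; "effort": joint torques, N m; "tool_pos": TCP position; "tool_rot": TCP orientation; "contact_force": force on the tool from outside, world axes, zero at the start; "wrist_torque": the same for the moment, N m; "opening": finger opening in m; "grip_force": force on a finger pad.
Only numpy, scipy, OpenCV 4.12 (cv2) and the standard library are available. Lean on these libraries where they do the work, as an engineer would, in place of code of your own. Each camera call takes 0.05 s, during which the arm holds its last target. There are 200 camera calls.

## Working session

There is one attempt and no reset: what is moved stays moved. The work goes in short steps, Python scripts to look and compute and a tool call to move; the robot and the scene stay as the last step left them, time stands still between calls to the robot, and variables do not carry over. Pictures are saved under pics/ and viewed, at most 10 in all, crops included, and the job is handed in when it is done.

Besides the shell and the picture viewer there is one more tool, called after "Emit:" as name(argument=value, ...) on one line, values as JSON. send_rows: Moves the arm, as the interface text tells. Its arguments: {"type":"object","properties":{"rows":{"type":"array","items":{"type":"array"}},"newtons":{"type":"number"}},"required":["rows"]}

```bash
ls; mkdir -p pics; cat > h.py <<'E'
import numpy as np, cv2
from station import ctrl
def grab(n):
    d=ctrl.get_image(n); np.savez(''+n+'.npz',**d); return d
def load(n): return dict(np.load(''+n+'.npz'))
def cloud(d):
    z=d['range_z'].astype(float); v,u=np.indices(z.shape)
    p=np.stack([(u-d['cx'])/d['fx']*z,(v-d['cy'])/d['fy']*z,z,np.ones_like(z)],-1)
    w=(p@d['cam_to_world'].T)[...,:3]; w[z==0]=np.nan; return w
def ray(d,u,v,h):
    T=d['cam_to_world']; r=T[:3,:3]@np.array([(u-d['cx'])/d['fx'],(v-d['cy'])/d['fy'],1]); o=T[:3,3]
    return o+r*(h-o[2])/r[2]
def proj(d,p):
    c=np.linalg.inv(d['cam_to_world'])@np.append(p,1); return d['fx']*c[0]/c[2]+d['cx'],d['fy']*c[1]/c[2]+d['cy']
def save(d,name): cv2.imwrite('pics/'+name,cv2.cvtColor(d,cv2.COLOR_RGB2BGR))
E
python3 - <<'E'
from h import *
o=ctrl.get_obs(); print(o); 
a=grab('top');b=grab('side')
for d in(a,b): print(d['cam_to_world'].round(3).tolist(),d['fx'],d['cx'],d['cy'])
save(np.vstack([a['frame'],b['frame']])[:, :],'x0.png')
im=np.hstack([a['frame'],b['frame']]); save(cv2.resize(im,(800,300)),'both.png'); save(a['frame'],'top.png'); save(b['frame'],'side.png')
E
```

```text
pics
{'t': 0.0, 'q': array([ 1.17398786e+00,  5.33973525e-02,  1.61430359e+00, -3.93961536e-06,
        1.47603199e+00, -1.18986800e-01]), 'dq': array([-0.00023117, -0.00201468, -0.00117448, -0.00071776,  0.00046691,
        0.00047796]), 'effort': array([-2.87207724e-03, -3.93684411e+01, -3.70173383e+01, -2.89749187e-04,
        7.20647833e-03,  3.81323090e-06]), 'tool_pos': array([0.17115841, 0.60044531, 0.23003221]), 'tool_rot': array([-0.43492325, -3.11079248,  0.00325177]), 'contact_force': array([-0.02721903, -0.49349652,  0.76338185]), 'wrist_torque': array([-0.03792947, -0.03552398, -0.01663998]), 'grip_force': 0.0, 'opening': 0.08547010603491023}
[[-0.055, -0.977, 0.206, 0.333], [-0.998, 0.055, -0.006, 0.024], [-0.005, -0.206, -0.979, 1.213], [0.0, 0.0, 0.0, 1.0]] 378.85227295456986 259.89331151338234 191.55550838910463
[[0.995, -0.072, 0.076, 0.465], [-0.104, -0.653, 0.751, -0.856], [-0.004, -0.754, -0.657, 0.835], [0.0, 0.0, 0.0, 1.0]] 346.50551987846325 253.23300759493011 194.82218172484352
```

View pics/top.png

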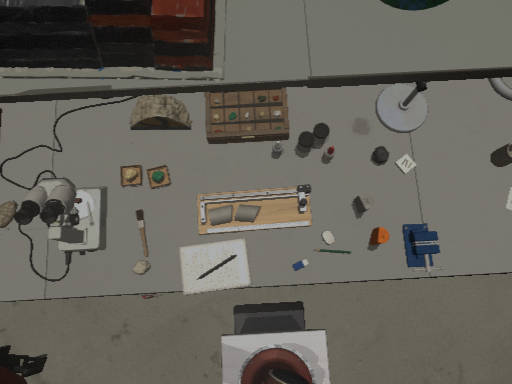

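View pics/side.png

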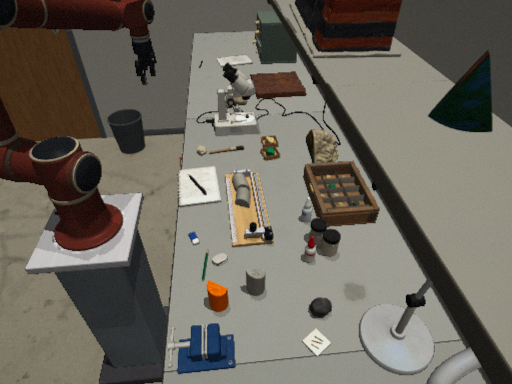

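Candidates for core_c: a grey upright piece at top (363,204) / side (256,281), and an orange one at top (380,236) / side (218,297). The text says core_c is grey, so the grey one fits. I'll confirm it in an enlarged crop.

```bash
python3 - <<'E'
from h import *
a=load('top');b=load('side')
c1=cv2.resize(a['frame'][170:260,185:405],(800,327),interpolation=cv2.INTER_CUBIC)
c2=cv2.resize(b['frame'][165:320,190:330],(246,272),interpolation=cv2.INTER_CUBIC)
c3=cv2.resize(b['frame'][255:320,195:285],(377,272),interpolation=cv2.INTER_CUBIC)
im=np.zeros((600,800,3),np.uint8); im[:327]=c1; im[328:600,:246]=c2; im[328:600,250:627]=c3
save(im,'crop1.png')
for d in(a,b):
    w=cloud(d); m=np.isfinite(w[...,2]); print(m.mean(), np.nanmedian(w[...,2]))
w=cloud(a); hsv=cv2.cvtColor(a['frame'],cv2.COLOR_RGB2HSV)
for p in [(220,214),(246,213),(363,204),(365,202),(304,200),(304,189),(330,152),(328,237),(260,205)]: print('top',p,hsv[p[1],p[0]],w[p[1],p[0]].round(4))
ws=cloud(b);
for p in [(241,180),(243,197),(256,272),(256,285),(252,228),(266,233),(218,290)]: print('side',p,ws[p[1],p[0]].round(4))
E
```

```text
0.9959716796875 0.0015084723579948944
0.9960225423177084 0.004787684419987226
top (220, 214) [ 21  27 130] [0.5154 0.1445 0.0402]
top (246, 213) [ 20  32 119] [0.5131 0.063  0.0463]
top (363, 204) [22 33 86] [ 0.5151 -0.2924  0.0842]
top (365, 202) [ 21  28 117] [ 0.5216 -0.3004  0.0798]
top (304, 200) [10 13 58] [ 0.5396 -0.1172  0.0716]
top (304, 189) [15 18 58] [ 0.5804 -0.1238  0.0408]
top (330, 152) [  2 140  69] [ 0.6867 -0.2099  0.0762]
top (328, 237) [ 19  24 171] [ 0.4275 -0.1906  0.0133]
top (260, 205) [ 18  97 152] [0.5419 0.0179 0.012 ]
side (241, 180) [0.5199 0.133  0.0453]
side (243, 197) [0.5195 0.0385 0.0455]
side (256, 272) [ 0.5266 -0.3043  0.0819]
side (256, 285) [ 0.5246 -0.3225  0.0499]
side (252, 228) [ 0.5341 -0.125   0.0607]
side (266, 233) [ 0.5761 -0.1366  0.0459]
side (218, 290) [ 0.4253 -0.3463  0.0784]
```

View pics/crop1.png

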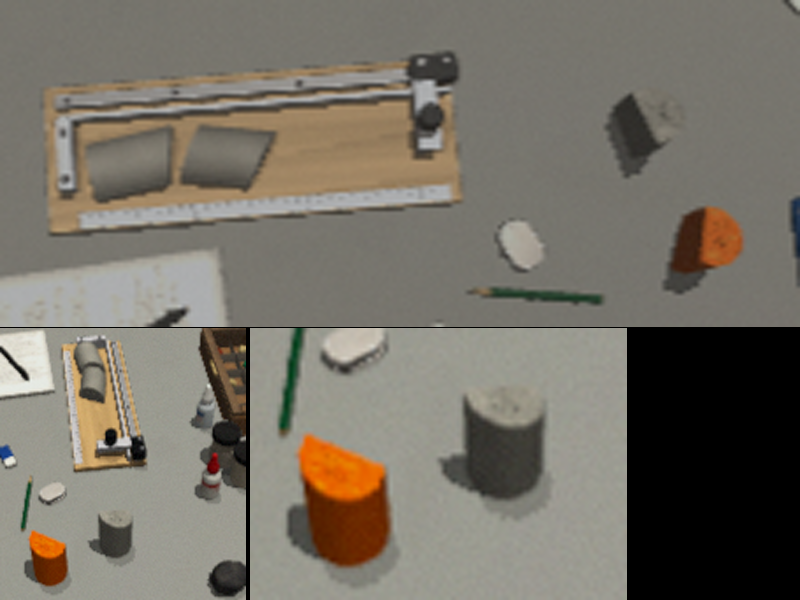

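The crop confirms that the grey upright piece at crop (650,120), top (363,204), is core_c. Its dark sawn face looks left. The orange look-alike is at crop (715,240). The cores in the cradle are at crop (128,162) and (226,157), and the knob is at (430,116). Next I'll measure them.

```bash
cat > m.py <<'E'
from h import *
def cradle(d):
    hsv=cv2.cvtColor(d['frame'],cv2.COLOR_RGB2HSV); w=cloud(d)
    box=(w[...,0]>.38)&(w[...,0]<.68)&(w[...,1]>-.25)&(w[...,1]<.28)
    m=(box&(hsv[...,1]>70)&(hsv[...,0]<28)&(w[...,2]<.03)&(w[...,2]>.004)).astype(np.uint8)
    m=cv2.morphologyEx(m,cv2.MORPH_CLOSE,np.ones((5,5)))
    n,l,s,_=cv2.connectedComponentsWithStats(m); k=1+np.argmax(s[1:,4]); 
    c=max(cv2.findContours((l==k).astype(np.uint8),cv2.RETR_EXTERNAL,cv2.CHAIN_APPROX_NONE)[0],key=len)
    P=np.array([ray(d,*q[0],.012)[:2] for q in cv2.convexHull(c)])
    return cv2.minAreaRect((P*1000).astype(np.float32))
E
python3 - <<'E'
from m import *
for n in('top','side'):
    d=load(n);print(n,cradle(d))
    w=cloud(d); W=w.reshape(-1,3)
    g=W[(W[:,0]>.46)&(W[:,0]<.58)&(W[:,1]>-.37)&(W[:,1]<-.24)&(W[:,2]>.012)]
    t=g[g[:,2]>.068]; r=cv2.minAreaRect((g[:,:2]*1000).astype(np.float32)); print('c all',len(g),r, 'z',g[:,2].max())
    A=np.c_[t[:,:2],np.ones(len(t))]; 
    print('top',len(t),cv2.minAreaRect((t[:,:2]*1000).astype(np.float32)), t[:,2].min(),t[:,2].max(), np.linalg.lstsq(A,t[:,2],rcond=None)[0])
    if n=='top':
        print((t*1000).round().tolist())
    tn=np.array
    for nm,y0,y1 in(('a',.10,.2),('b',.02,.098)):
        q=W[(W[:,0]>.47)&(W[:,0]<.55)&(W[:,1]>y0)&(W[:,1]<y1)&(W[:,2]>.018)]
        print(nm,len(q),cv2.minAreaRect((q[:,:2]*1000).astype(np.float32)),q[:,2].max())
    k=W[(W[:,0]>.5)&(W[:,0]<.6)&(W[:,1]>-.16)&(W[:,1]<-.09)&(W[:,2]>.06)]
    print('knob',len(k),k.mean(0),k[:,2].max())
E
```

```text
top ((528.9454345703125, 39.33219909667969), (128.63226318359375, 360.3820495605469), 1.2375216484069824)
c all 251 ((526.1776123046875, -305.1017761230469), (49.81623077392578, 34.30561828613281), 13.343270301818848) z 0.08949976778087554
top 167 ((525.943359375, -305.23919677734375), (49.369163513183594, 34.06364059448242), 12.72334098815918) 0.06808457188932304 0.08949976778087554 [-0.26609169 -0.17258505  0.16581722]
[[549.0, -293.0, 71.0], [548.0, -296.0, 72.0], [549.0, -300.0, 69.0], [548.0, -303.0, 71.0], [548.0, -305.0, 72.0], [547.0, -285.0, 68.0], [546.0, -288.0, 69.0], [546.0, -291.0, 68.0], [546.0, -293.0, 70.0], [546.0, -297.0, 69.0], [545.0, -299.0, 72.0], [545.0, -302.0, 72.0], [545.0, -305.0, 73.0], [544.0, -307.0, 75.0], [545.0, -312.0, 71.0], [543.0, -284.0, 69.0], [543.0, -287.0, 69.0], [543.0, -290.0, 70.0], [542.0, -293.0, 71.0], [541.0, -295.0, 75.0], [541.0, -298.0, 74.0], [542.0, -302.0, 72.0], [542.0, -305.0, 71.0], [541.0, -307.0, 74.0], [540.0, -309.0, 77.0], [540.0, -313.0, 76.0], [540.0, -316.0, 75.0], [539.0, -285.0, 76.0], [539.0, -289.0, 72.0], [539.0,
[... 3523 characters left out ...]
2031), (128.59457397460938, 369.326171875), 1.0958759784698486)
c all 438 ((527.799072265625, -307.4547119140625), (50.60002136230469, 35.13294219970703), 12.608603477478027) z 0.0911702243716056
top 212 ((527.48095703125, -307.5258483886719), (49.94811248779297, 35.13294219970703), 12.608603477478027) 0.06813961707318406 0.0911702243716056 [-0.24105759  0.05602051  0.22307513]
a 247 ((510.48077392578125, 150.44918823242188), (97.6888427734375, 73.86090087890625), 89.55229187011719) 0.0491405303089798
b 233 ((510.01910400390625, 61.225135803222656), (70.57026672363281, 72.22285461425781), 78.05496978759766) 0.04915683218384925
knob 43 [ 0.53788367 -0.11869698  0.06764127] 0.07342030153472978
```

```bash
cat > g.py <<'E'
import sys
from h import *
from scipy.spatial.transform import Rotation as R
# g.py x y z(mm) yaw(deg of tool y): remaining delta, in tool axes after the turn
def go(x,y,z,yaw):
    o=ctrl.get_obs(); p=o['tool_pos']*1000; M=R.from_rotvec(o['tool_rot']).as_matrix()
    cur=np.degrees(np.arctan2(M[1,1],M[0,1])); t=(cur-yaw+90)%180-90
    M2=M@R.from_euler('z',t,degrees=True).as_matrix()
    d=M2.T@(np.array([x,y,z])-p)/10
    print('t',round(o['t'],2),'pos',p.round(1),'yaw',cur.round(1),'q6',o['q'][5].round(2),'F',o['contact_force'].round(1),'op',o['opening'].round(4),'gf',round(float(o['grip_force']),1),'| turn',t.round(1),'delta cm',d.round(2))
if __name__=='__main__': go(*map(float,sys.argv[1:5]))
E
```

Emit:
send_rows(rows=[[8.5,[0,0,0],10.2],[8.5,[0,0,0],10.2],[8.5,[0,0,0],10.2],[8.5,[0,0,0],10.2],[8.5,[0,0,0],10.2],[8.5,[0,0,0],10.2]], newtons=20)

```text
t: 0.85
tool_pos: [0.1712, 0.6007, 0.2305]
tool_rot: [1.965, 2.451, -0.002]
contact_force: [-0.5, 1.0, 0.3]
opening: 0.085
grip_force: 0.0
```

Emit:
send_rows(rows=[[8.5,[-4.2,3.5,0],0],[8.5,[-4.2,3.5,0],0],[8.5,[-4.2,3.5,0],0],[8.5,[-4.2,3.5,0],0],[8.5,[-4.2,3.5,0],0],[8.5,[-4.2,3.5,0],0]])

```text
t: 1.6
tool_pos: [0.4333, 0.4008, 0.2308]
tool_rot: [-1.958, -2.456, 0.001]
contact_force: [0.4, 0.3, -0.3]
opening: 0.0851
grip_force: 0.0
```

Emit:
send_rows(rows=[[8.5,[-5.8,-0.5,0.5],0],[8.5,[-5.8,-0.5,0.5],0],[8.5,[-5.8,-0.5,0.5],0],[8.5,[-5.8,-0.5,0.5],0],[8.5,[-5.8,-0.5,0.5],0],[8.5,[-5.8,-0.5,0.5],0],[8.5,[-5.8,-0.5,0.5],0],[8.5,[-5.8,-0.5,0.5],0],[8.5,[-5.8,-0.5,0.5],0],[8.5,[-5.8,-0.5,0.5],0]])

```text
t: 2.85
tool_pos: [0.5126, -0.1762, 0.1808]
tool_rot: [-1.958, -2.456, -0.0]
contact_force: [0.8, 0.4, 0.3]
opening: 0.0849
grip_force: 0.0
```

```bash
python3 g.py 525 -298 130 13
```

```text
Traceback (most recent call last):
  File "g.py", line 11, in <module>
    if __name__=='__main__': go(*map(float,sys.argv[1:5]))
                             ~~^^^^^^^^^^^^^^^^^^^^^^^^^^^
  File "g.py", line 10, in go
    print('t',round(o['t'],2),'pos',p.round(1),'yaw',cur.round(1),'q6',o['q'][5].round(2),'F',o['contact_force'].round(1),'op',o['opening'].round(4),'gf',round(float(o['grip_force']),1),'| turn',t.round(1),'delta cm',d.round(2))
                                                                                                                               ^^^^^^^^^^^^^^^^^^
AttributeError: 'float' object has no attribute 'round'
```

Emit:
send_rows(rows=[[8.5,[-6.0,-0.7,1.5],0],[8.5,[-6.1,-0.8,1.5],0],[8.5,[0,0,2],0],[8.5,[0,0,0],0]])

```text
t: 3.35
tool_pos: [0.5234, -0.2935, 0.1284]
tool_rot: [-1.955, -2.451, -0.0]
contact_force: [0.4, -1.0, -1.0]
opening: 0.0849
grip_force: 0.0
```

```bash
sed -i "s/o\['opening'\].round(4)/round(float(o['opening']),4)/" g.py; python3 g.py 525 -298 55 13; python3 - <<'E'
from h import *
a=grab('top');b=grab('side')
c1=cv2.resize(a['frame'][170:250,310:420],(440,320),interpolation=cv2.INTER_CUBIC)
c3=cv2.resize(b['frame'][205:325,190:310],(320,320),interpolation=cv2.INTER_CUBIC)
save(np.hstack([c1,c3]),'above.png')
E
```

```text
t 3.35 pos [ 523.4 -293.5  128.4] yaw 12.9 q6 -0.86 F [ 0.4 -1.  -1. ] op 0.0849 gf 0.0 | turn -0.1 delta cm [-0.51  0.08  7.34]
```

View pics/above.png

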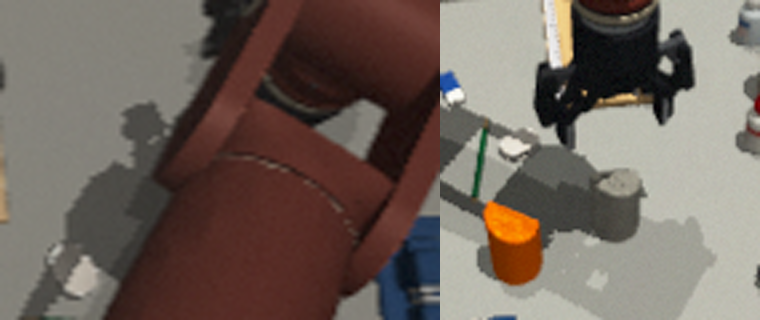

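The picture shows the open fingers straddling the grey piece in the side crop, at about (560,120) and (665,105), with the piece at (618,200). The orange one is clear of them. I'm descending and closing.

Emit:
send_rows(rows=[[8.5,[-0.4,0.1,2.5],0],[8.5,[0,0,2.5],0],[8.5,[0,0,2.3],0],[8.5,[0,0,0],0],[4.8,[0,0,0],0],[4.8,[0,0,0],0],[4.8,[0,0,0],0],[4.8,[0,0,0],0],[4.8,[0,0,0],0]], newtons=20)

```text
t: 4.58
tool_pos: [0.5279, -0.2994, 0.0606]
tool_rot: [1.957, 2.455, -0.0]
contact_force: [-2.3, 1.2, 6.3]
opening: 0.0494
grip_force: 20.5
```

```bash
python3 g.py 525 -298 55 13; python3 - <<'E'
from h import *
b=grab('side'); W=cloud(b).reshape(-1,3)
g=W[(W[:,0]>.46)&(W[:,0]<.58)&(W[:,1]>-.37)&(W[:,1]<-.24)&(W[:,2]>.012)&(W[:,2]<.05)]
print(len(g),cv2.minAreaRect((g[:,:2]*1000).astype(np.float32)))
E
```

```text
t 4.58 pos [ 527.9 -299.4   60.6] yaw 12.9 q6 -0.86 F [-2.3  1.2  6.3] op 0.0494 gf 20.5 | turn -0.1 delta cm [ 0.2  -0.25  0.56]
152 ((526.2753295898438, -311.50299072265625), (25.276023864746094, 50.063777923583984), 85.73175811767578)
```

Emit:
send_rows(rows=[[4.8,[0.55,0,0],0],[4.8,[0.6,0,0],0],[4.8,[0.55,0,0.1],0],[4.8,[0.55,0,0.1],0],[4.8,[0.55,0,0.2],0],[4.8,[0.55,0,0.2],0],[4.8,[0,0,0],0]])

```text
t: 5.5
tool_pos: [0.5197, -0.2659, 0.0543]
tool_rot: [1.958, 2.456, -0.001]
contact_force: [-5.6, 0.7, 9.9]
opening: 0.0491
grip_force: 23.4
```

```bash
python3 g.py 525 -298 55 13; python3 - <<'E'
from h import *
a=grab('top');b=grab('side')
c1=cv2.resize(a['frame'][170:250,310:420],(440,320),interpolation=cv2.INTER_CUBIC)
c3=cv2.resize(b['frame'][235:315,205:295],(360,320),interpolation=cv2.INTER_CUBIC)
save(np.hstack([c1,c3]),'tip.png')
E
```

```text
t 5.5 pos [ 519.7 -265.9   54.3] yaw 12.9 q6 -0.82 F [-5.6  0.7  9.9] op 0.0491 gf 23.4 | turn -0.1 delta cm [-3.25 -0.2  -0.07]
```

View pics/tip.png

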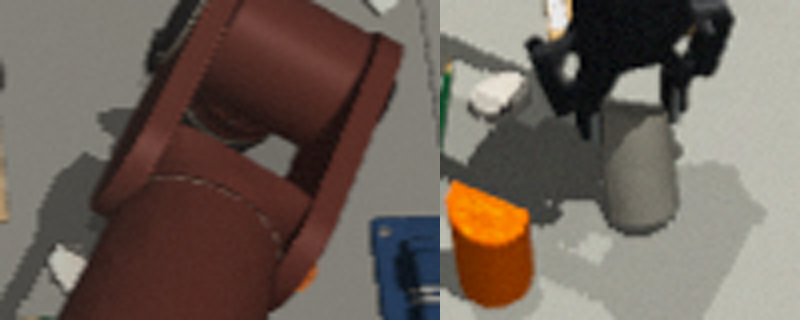

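The side crop shows the piece leaning away with its foot still at about (640,232), so the tipping works. I'm continuing the arc.

Emit:
send_rows(rows=[[4.8,[0.5,0,0.25],0],[4.8,[0.5,0,0.3],0],[4.8,[0.45,0,0.35],0],[4.8,[0.45,0,0.35],0],[4.8,[0.4,0,0.4],0],[4.8,[0.35,0,0.45],0],[4.8,[0.3,0,0.45],0],[4.8,[0.3,0,0.5],0],[4.8,[0,0,0],0]])

```text
t: 6.72
tool_pos: [0.5122, -0.2336, 0.0214]
tool_rot: [-1.957, -2.456, -0.001]
contact_force: [-1.4, 1.8, 2.0]
opening: 0.0494
grip_force: 26.1
```

```bash
python3 g.py 525 -298 55 13; python3 - <<'E'
from h import *
b=grab('side')
W=cloud(b); m=(W[...,0]>.47)&(W[...,0]<.57)&(W[...,1]>-.36)&(W[...,1]<-.262)&(W[...,2]>.008)&(W[...,2]<.1)
P=W[m]; d=np.array([-.225,.974]); s=P[:,:2]@d; c=P[:,:2]@np.array([.974,.225])
k=abs(c-np.median(c))<8
for lo in np.arange(np.floor(s.min()*200)/200,s.max(),.005):
    q=k&(s>=lo)&(s<lo+.005)
    if q.any(): print(round(lo,3),P[q,2].max().round(3),P[q,2].mean().round(3))
E
```

```text
t 6.72 pos [ 512.2 -233.6   21.4] yaw 12.9 q6 -0.79 F [-1.4  1.8  2. ] op 0.0494 gf 26.1 | turn -0.1 delta cm [-6.56 -0.2  -3.37]
-0.42 0.031 0.031
-0.415 0.037 0.029
-0.41 0.037 0.025
-0.405 0.04 0.031
-0.4 0.04 0.032
-0.395 0.043 0.035
-0.39 0.048 0.038
-0.385 0.047 0.037
-0.38 0.048 0.041
-0.375 0.051 0.041
-0.37 0.048 0.046
```

Emit:
send_rows(rows=[[4.8,[0.25,0,0.5],0],[4.8,[0.2,0,0.55],0],[4.8,[0.15,0,0.5],0],[4.8,[0.05,0,0.25],0],[4.8,[0,0,0],0]])

```text
t: 7.4
tool_pos: [0.5107, -0.2277, 0.0036]
tool_rot: [-1.958, -2.456, 0.0]
contact_force: [0.1, 1.0, 0.9]
opening: 0.049
grip_force: 27.0
```

```bash
python3 g.py 525 -298 55 13; python3 - <<'E'
from h import *
b=grab('side')
W=cloud(b); m=(W[...,0]>.47)&(W[...,0]<.57)&(W[...,1]>-.36)&(W[...,1]<-.252)&(W[...,2]>.008)&(W[...,2]<.1)
P=W[m]; d=np.array([-.225,.974]); s=P[:,:2]@d; c=P[:,:2]@np.array([.974,.225])
k=abs(c-np.median(c))<8
for lo in np.arange(np.floor(s.min()*200)/200,s.max(),.005):
    q=k&(s>=lo)&(s<lo+.005)
    if q.any(): print(round(lo,3),P[q,2].max().round(3),P[q,2].mean().round(3))
E
```

```text
t 7.4 pos [ 510.7 -227.7    3.6] yaw 12.9 q6 -0.78 F [0.1 1.  0.9] op 0.049 gf 27.0 | turn -0.1 delta cm [-7.17 -0.19 -5.14]
-0.41 0.036 0.022
-0.405 0.036 0.025
-0.4 0.038 0.031
-0.395 0.038 0.029
-0.39 0.039 0.031
-0.385 0.039 0.03
-0.38 0.038 0.032
-0.375 0.039 0.031
-0.37 0.04 0.033
-0.365 0.04 0.032
-0.36 0.031 0.028
```

Emit:
send_rows(rows=[[4.8,[0.03,0,0.15],0],[4.8,[0.02,0,0.15],0],[4.8,[0,0,0.1],0],[4.8,[0,0,0],0]])

```text
t: 7.95
tool_pos: [0.5107, -0.2274, -0.0]
tool_rot: [-1.958, -2.457, 0.0]
contact_force: [-1.0, 1.6, 2.1]
opening: 0.0493
grip_force: 27.1
```

```bash
python3 g.py 525 -298 55 13
```

```text
t 7.95 pos [ 510.7 -227.4   -0. ] yaw 12.9 q6 -0.78 F [-1.   1.6  2.1] op 0.0493 gf 27.1 | turn -0.1 delta cm [-7.2 -0.2 -5.5]
```

Emit:
send_rows(rows=[[5.2,[0,0,0],0],[5.6,[0,0,0],0],[6.5,[0,0,0],0],[8.5,[0,0,0],0],[8.5,[0,0,0],0],[8.5,[0,0,-4],0],[8.5,[0,0,-6],0],[8.5,[-4,2,-4],0],[8.5,[-6,0,0],0],[8.5,[-6,0,0],0]])

```text
t: 9.2
tool_pos: [0.567, -0.3805, 0.1415]
tool_rot: [1.955, 2.456, 0.0]
contact_force: [0.6, -0.5, 0.9]
opening: 0.085
grip_force: 0.0
```

```bash
cat >> m.py <<'E'
def piece(d,x0,x1,y0,y1,zmin=.012,yref=90):
    # low-noise outline: pixels higher than zmin in box -> rect (mm), median top
    W=cloud(d).reshape(-1,3); g=W[(W[:,0]>x0)&(W[:,0]<x1)&(W[:,1]>y0)&(W[:,1]<y1)&(W[:,2]>zmin)]
    P=(g[:,:2]*1000).astype(np.float32); h=cv2.convexHull(P)[:,0]
    q=cv2.approxPolyDP(h,5,True)[:,0]
    return len(g),q.round(1).tolist(),cv2.minAreaRect(P),np.percentile(g[:,2],98).round(4)
E
python3 g.py 510 -227 20 13; python3 - <<'E'
from m import *
for n in('top','side'):
    d=grab(n); print(n,piece(d,.44,.57,-.34,-.17))
a=load('top');b=load('side')
c1=cv2.resize(a['frame'][160:250,300:420],(427,320),interpolation=cv2.INTER_CUBIC)
c3=cv2.resize(b['frame'][205:315,185:308],(358,320),interpolation=cv2.INTER_CUBIC)
save(np.hstack([c1,c3]),'laid.png')
E
```

```text
t 9.2 pos [ 567.  -380.5  141.5] yaw 12.9 q6 -0.93 F [ 0.6 -0.5  0.9] op 0.085 gf 0.0 | turn -0.1 delta cm [16.26 -2.12 12.11]
top (2618, [[569.7000122070312, -339.70001220703125], [569.7000122070312, -307.5], [534.7999877929688, -219.60000610351562], [441.0, -176.0], [440.0, -339.70001220703125]], ((505.00531005859375, -257.9822082519531), (163.9871368408203, 129.94761657714844), 89.98807525634766), np.float64(0.5162))
side (2710, [[569.4000244140625, -336.5], [568.9000244140625, -312.8999938964844], [543.7999877929688, -253.89999389648438], [509.8999938964844, -217.8000030517578], [440.6000061035156, -174.60000610351562], [440.5, -339.29998779296875]], ((504.9594421386719, -257.1739807128906), (129.91610717773438, 165.34552001953125), 0.05664902925491333), np.float64(0.5152))
```

View pics/laid.png

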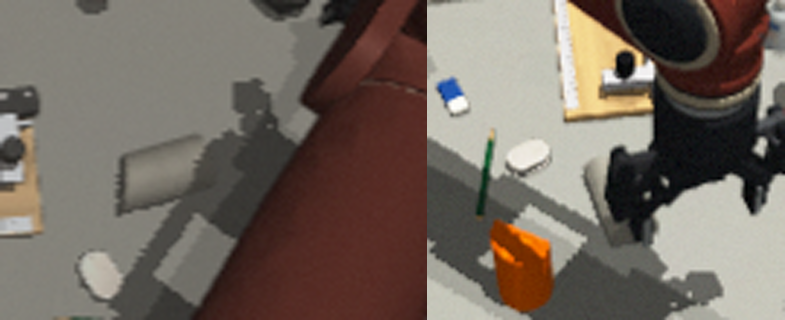

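The piece lies flat at top crop (160,172), with its slanted end to the left, towards the cradle. I'll measure it from the top view with the arm excluded, and refine the cradle, stop and cores by casting onto planes.

```bash
cat >> m.py <<'E'
def outline(d,x0,x1,y0,y1,zmin,zmax,zp):
    W=cloud(d); m=((W[...,0]>x0)&(W[...,0]<x1)&(W[...,1]>y0)&(W[...,1]<y1)&(W[...,2]>zmin)&(W[...,2]<zmax)).astype(np.uint8)
    n,l,s,_=cv2.connectedComponentsWithStats(m,connectivity=4); k=1+np.argmax(s[1:,4]); m=l==k
    P=(W[m]*1000)[:,:2].astype(np.float32); h=cv2.convexHull(P)
    return int(m.sum()),cv2.approxPolyDP(h,4,True)[:,0].round(0).tolist(),[np.round(v,1) for v in cv2.minAreaRect(P)],np.percentile(W[m][:,2],95).round(4)
E
python3 - <<'E'
from m import *
a=load('top'); print('c',outline(a,.45,.57,-.33,-.17,.012,.045,.03))
for n in ('top','side'):
    d=load(n)
    print(n,'a',outline(d,.46,.552,.1005,.2,.018,.06,.03)); print('b',outline(d,.46,.552,.0,.0995,.018,.06,.03))
    print(n,cradle(d))
    W=cloud(d).reshape(-1,3)
    k=W[(W[:,0]>.5)&(W[:,0]<.57)&(W[:,1]>-.16)&(W[:,1]<-.09)&(W[:,2]>.06)&(W[:,2]<.08)]; print('knob',len(k),cv2.minAreaRect((k[:,:2]*1000).astype(np.float32)))
    hsd=W[(W[:,0]>.46)&(W[:,0]<.6)&(W[:,1]>.16)&(W[:,1]<.23)&(W[:,2]>.028)&(W[:,2]<.06)]; print('head?',len(hsd),cv2.minAreaRect((hsd[:,:2]*1000).astype(np.float32)))
E
```

```text
c (395, [[546.0, -286.0], [535.0, -220.0], [486.0, -214.0], [502.0, -293.0], [521.0, -294.0]], [array([ 517.3, -251.4]), array([50.2, 86.3]), np.float64(11.8)], np.float64(0.035))
top a (372, [[547.0, 110.0], [532.0, 183.0], [487.0, 175.0], [497.0, 115.0]], [array([516.3, 143. ]), array([50.3, 76.1]), np.float64(9.6)], np.float64(0.0472))
b (330, [[545.0, 88.0], [499.0, 99.0], [490.0, 46.0], [536.0, 21.0]], [array([518.1,  60.2]), array([72.5, 50.7]), np.float64(81.1)], np.float64(0.0473))
top ((529.16845703125, 39.676025390625), (128.83282470703125, 359.7541809082031), 1.1958012580871582)
knob 40 ((536.2109375, -113.72183227539062), (19.144363403320312, 19.958236694335938), 58.96910095214844)
head? 214 ((524.0940551757812, 183.81507873535156), (47.56769561767578, 74.17559814453125), 88.85578155517578)
side a (6, [[551.0, 193.0], [544.0, 198.0]], [array([547.4, 195.4]), array([2.9, 8.3]), np.float64(72.8)], np.float64(0.0412))Traceback (most recent call last):
  File "<stdin>", line 5, in <module>
  File "m.py", line 19, in outline
    n,l,s,_=cv2.connectedComponentsWithStats(m,connectivity=4); k=1+np.argmax(s[1:,4]); m=l==k
                                                                    ~~~~~~~~~^^^^^^^^^
    return _wrapfunc(a, 'argmax', axis=axis, out=out, **kwds)
    return bound(*args, **kwds)
ValueError: attempt to get argmax of an empty sequence
```

core_c lies at about (519,-255) mm with yaw 12°. The cradle origin is about (530,43) with yaw 1.2°. core_a is at cradle (-11,103), yaw +10°, core_b at (-11,16), yaw -10°, and the tail face is at y ≈ -149. Now I'll take core_c afresh.

Emit:
send_rows(rows=[[8.5,[4.4,-0.7,0],1],[8.5,[4.4,-0.7,1],0],[8.5,[4.4,-0.6,2],0],[8.5,[0,0,4],0],[8.5,[0,0,3],0],[8.5,[0,0,0],0]], newtons=35)

```text
t: 10.05
tool_pos: [0.5161, -0.2521, 0.037]
tool_rot: [-1.975, -2.435, 0.001]
contact_force: [-0.4, -0.6, 0.1]
opening: 0.0849
grip_force: 0.0
```

```bash
python3 g.py 519 -255 2 12
```

```text
t 10.05 pos [ 516.1 -252.1   37. ] yaw 11.9 q6 -0.79 F [-0.4 -0.6  0.1] op 0.0849 gf 0.0 | turn -0.1 delta cm [-0.36  0.24  3.5 ]
```

Emit:
send_rows(rows=[[8.5,[-0.3,0.2,1.8],0],[8.5,[0,0,1.7],0],[8.5,[0,0,0],0],[4.5,[0,0,0],0],[4.5,[0,0,0],0],[4.5,[0,0,0],0],[4.5,[0,0,0],0],[4.5,[0,0,-2],0],[4.5,[0,0,-4],0],[4.5,[0,0,0],0]], newtons=35)

```text
t: 11.3
tool_pos: [0.5236, -0.2582, 0.0694]
tool_rot: [1.974, 2.433, 0.002]
contact_force: [0.8, -0.6, -3.1]
opening: 0.0484
grip_force: 37.5
```

```bash
python3 g.py 514.3 -27 60 1.2
```

```text
t 11.3 pos [ 523.6 -258.2   69.4] yaw 11.9 q6 -0.79 F [ 0.8 -0.6 -3.1] op 0.0484 gf 37.5 | turn 10.7 delta cm [23.14 -0.46  0.83]
```

Emit:
send_rows(rows=[[4.5,[0,0,-3],10.6],[4.5,[0,0,0],0]])

```text
t: 11.55
tool_pos: [0.5221, -0.2573, 0.0964]
tool_rot: [2.191, 2.246, 0.001]
contact_force: [-0.2, -0.6, -3.1]
opening: 0.0491
grip_force: 37.6
```

```bash
python3 g.py 514.3 -27 100 1.2; python3 - <<'E'
from m import *
d=grab('side')
print(outline(d,.45,.58,-.34,-.17,.06,.125,.03))
E
```

```text
t 11.55 pos [ 522.1 -257.3   96.4] yaw 1.4 q6 -0.61 F [-0.2 -0.6 -3.1] op 0.0491 gf 37.6 | turn 0.2 delta cm [23.04 -0.3  -0.41]
(489, [[561.0, -262.0], [546.0, -226.0], [513.0, -227.0], [486.0, -259.0], [504.0, -297.0], [549.0, -296.0]], [array([ 524.6, -263.6]), array([68.8, 77.7]), np.float64(22.3)], np.float64(0.1245))
```

Emit:
send_rows(rows=[[4.5,[4.6,-0.1,-0.5],0],[4.5,[4.6,-0.1,0],0],[4.5,[4.6,0,0],0],[4.5,[4.6,0,0],0],[4.5,[4.4,0,2],0],[4.5,[0,0,3.5],0],[4.5,[0,0,2],0],[4.5,[0,0,0],0]])

```text
t: 12.6
tool_pos: [0.5105, -0.0279, 0.021]
tool_rot: [-2.189, -2.244, 0.007]
contact_force: [-0.1, 0.3, -2.1]
opening: 0.0488
grip_force: 37.6
```

```bash
python3 g.py 514.2 -29.4 15 1.2; python3 - <<'E'
from m import *
d=grab('side')
c=cv2.resize(d['frame'][165:255,205:295],(560,560),interpolation=cv2.INTER_CUBIC); save(c,'place.png')
E
```

```text
t 12.6 pos [510.5 -27.9  21. ] yaw 1.4 q6 -0.22 F [-0.1  0.3 -2.1] op 0.0488 gf 37.6 | turn 0.2 delta cm [-0.16  0.37  0.6 ]
```

View pics/place.png

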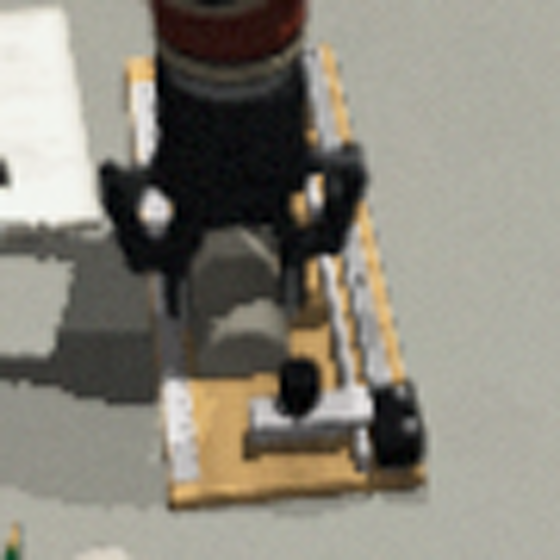

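The piece hangs at picture (240,310), just above the bed. It is clear of the fence and of the tail stop at (300,405). I'm lowering it gently.

Emit:
send_rows(rows=[[4.5,[0,0.2,0.2],0],[4.5,[0,0,0.2],0],[4.5,[0,0,0.1],0],[4.5,[0,0,0],0]])

```text
t: 13.15
tool_pos: [0.516, -0.0288, 0.0202]
tool_rot: [2.196, 2.246, 0.0]
contact_force: [-0.5, -0.3, -3.9]
opening: 0.0485
grip_force: 37.6
```

```bash
python3 g.py 514.2 -29.4 15 1.2
```

```text
t 13.15 pos [516.  -28.8  20.2] yaw 1.3 q6 -0.22 F [-0.5 -0.3 -3.9] op 0.0485 gf 37.6 | turn 0.1 delta cm [-0.06 -0.18  0.52]
```

Emit:
send_rows(rows=[[4.5,[0,0,0.15],0],[4.5,[0,0,0.15],0],[4.5,[0,0,0],0],[4.5,[0,0,0],0]])

```text
t: 13.65
tool_pos: [0.5161, -0.0287, 0.018]
tool_rot: [-2.196, -2.246, 0.001]
contact_force: [-5.0, 1.1, 5.5]
opening: 0.0485
grip_force: 38.5
```

Emit:
send_rows(rows=[[4.5,[0,0,0.1],0],[4.5,[0,0,0],0]])

```text
t: 13.9
tool_pos: [0.5161, -0.0287, 0.018]
tool_rot: [-2.196, -2.246, 0.001]
contact_force: [-8.0, 0.9, 12.2]
opening: 0.0486
grip_force: 39.1
```

Emit:
send_rows(rows=[[5.1,[0,0,-0.2],0],[5.6,[0,0,0],0],[5.6,[0,0,0],0],[5.6,[0,0,0],0],[5.6,[0,0,-2],0],[5.6,[0,0,-4],0],[5.6,[0,0,-6],0],[2,[0,-6,-2],0],[0,[0,-6,0],0],[0,[0,0,0],0]])

```text
t: 15.15
tool_pos: [0.3932, -0.0308, 0.1565]
tool_rot: [2.197, 2.245, 0.0]
contact_force: [0.6, 0.4, -0.5]
opening: 0.0015
grip_force: 0.0
```

```bash
python3 g.py 514.2 -29.4 15 1.2; python3 - <<'E'
from m import *
b=grab('side');a=grab('top')
for n,d in(('top',a),('side',b)):
    for k,y0,y1 in(('a',.1005,.19),('b',.0,.0995),('c',-.09,.03)):
        try: print(n,k,outline(d,.46,.552,y0,y1,.020,.06,.03))
        except Exception as e: print(n,k,'none')
c1=cv2.resize(a['frame'][170:250,190:330],(560,320),interpolation=cv2.INTER_CUBIC)
c3=cv2.resize(b['frame'][165:255,205:295],(240,320),interpolation=cv2.INTER_CUBIC)
save(np.hstack([c1,c3]),'placed.png')
E
```

```text
t 15.15 pos [393.2 -30.8 156.5] yaw 1.2 q6 -0.29 F [ 0.6  0.4 -0.5] op 0.0015 gf 0.0 | turn 0.0 delta cm [-0.11 12.1  14.15]
top a (370, [[547.0, 110.0], [535.0, 180.0], [487.0, 175.0], [497.0, 115.0]], [array([516. , 142.9]), array([50.3, 75.8]), np.float64(9.4)], np.float64(0.0475))
top b (330, [[547.0, 85.0], [499.0, 99.0], [493.0, 43.0], [536.0, 21.0]], [array([518. ,  60.2]), array([72.4, 50.9]), np.float64(81.1)], np.float64(0.0473))
top c (326, [[537.0, -64.0], [542.0, -52.0], [537.0, 5.0], [494.0, 20.0], [493.0, -65.0]], [array([517.2, -22.3]), array([49.6, 85.9]), np.float64(0.5)], np.float64(0.0469))
side a (200, [[546.0, 106.0], [534.0, 173.0], [527.0, 181.0], [489.0, 174.0], [503.0, 101.0]], [array([517.9, 140.2]), array([49.4, 77.1]), np.float64(8.7)], np.float64(0.0478))
side b (249, [[506.0, 99.0], [497.0, 75.0], [493.0, 7.0], [499.0, 0.0], [530.0, 1.0], [537.0, 5.0], [548.0, 79.0], [531.0, 93.0]], [array([518.2,  47.5]), array([99.2, 49.6]), np.float64(81.5)], np.float64(0.0481))
side c (337, [[543.0, -66.0], [539.0, 28.0], [493.0, 19.0], [494.0, -66.0], [520.0, -70.0]], [array([517.8, -21. ]), array([49.8, 99.1]), np.float64(1.7)], np.float64(0.0476))
```

View pics/placed.png

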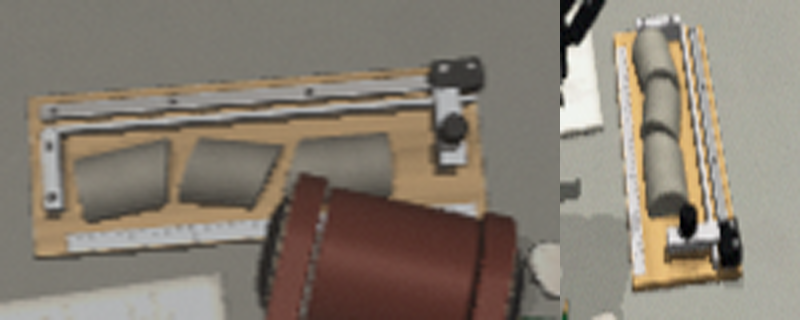

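All three pieces lie in the bed in order: a at (122,180), b at (232,172) and c at (345,165). Nothing is touching. Next I'll nudge core_a to the fence with closed fingers.

Emit:
send_rows(rows=[[0,[4.4,1.8,0],0],[0,[4.4,1.8,0],0],[0,[4.4,1.8,2],0],[0,[4.4,1.9,4],0],[0,[0,0,4],0],[0,[0,0,3.6],0],[0,[0,0,0],0],[0,[0,0,0],0]], newtons=60)

```text
t: 16.25
tool_pos: [0.4674, 0.1465, 0.0228]
tool_rot: [2.196, 2.246, 0.002]
contact_force: [0.5, -0.7, 0.4]
opening: 0.0002
grip_force: 0.0
```

```bash
python3 g.py 494 147.3 20 1.2
```

```text
t 16.25 pos [467.4 146.5  22.8] yaw 1.3 q6 0.13 F [ 0.5 -0.7  0.4] op 0.0002 gf 0.0 | turn 0.1 delta cm [0.02 2.66 0.28]
```

Emit:
send_rows(rows=[[0,[0,0.5,0.2],0],[0,[0,0.5,0],0],[0,[0,0.4,0],0],[0,[0,0.4,0],0],[0,[0,0.3,0],0],[0,[0,0.3,0],0],[0,[0,0,0],0]])

```text
t: 17.12
tool_pos: [0.4901, 0.1471, 0.0207]
tool_rot: [-2.196, -2.246, -0.001]
contact_force: [-3.6, 0.5, 5.1]
opening: -0.0
grip_force: 2.7
```

Emit:
send_rows(rows=[[0,[0,0.1,0],0],[0,[0,0.1,0],0],[0,[0,0,0],0]])

```text
t: 17.5
tool_pos: [0.4917, 0.1471, 0.0207]
tool_rot: [-2.196, -2.246, 0.0]
contact_force: [-5.4, 0.6, 5.4]
opening: 0.0
grip_force: 3.7
```

Emit:
send_rows(rows=[[0,[0,0.1,0],0],[0,[0,0,0],0]])

```text
t: 17.75
tool_pos: [0.4926, 0.1471, 0.0207]
tool_rot: [-2.196, -2.246, 0.0]
contact_force: [-4.6, 1.7, 6.4]
opening: -0.0001
grip_force: 3.7
```

Emit:
send_rows(rows=[[0,[0,0.15,0],0],[0,[0,0.15,0],0],[0,[0,0,0],0]])

```text
t: 18.12
tool_pos: [0.4944, 0.1475, 0.0206]
tool_rot: [-2.194, -2.243, 0.004]
contact_force: [-9.5, 2.1, 11.4]
opening: 0.0002
grip_force: 6.7
```

Emit:
send_rows(rows=[[0,[0,0.1,0],0],[0,[0,0.1,0],0],[0,[0,0,0],0]])

```text
t: 18.5
tool_pos: [0.4955, 0.1479, 0.0205]
tool_rot: [-2.192, -2.242, 0.005]
contact_force: [-11.6, 2.7, 12.6]
opening: 0.0001
grip_force: 8.5
```

```bash
python3 - <<'E'
from m import *
a=grab('top')
print(outline(a,.507,.56,.1005,.19,.020,.06,.03)); W=cloud(a).reshape(-1,3)
f=W[(W[:,0]>.55)&(W[:,0]<.6)&(W[:,1]>-.09)&(W[:,1]<.19)&(W[:,2]>.024)&(W[:,2]<.04)]; print('fence',len(f),[np.round(v,1) for v in cv2.minAreaRect((f[:,:2]*1000).astype(np.float32))])
E
```

```text
(1, [[507.0, 101.0]], [array([507.4, 101.3]), array([0., 0.]), np.float64(0.0)], np.float64(0.0354))
fence 121 [array([572.5,   6.7]), array([ 24.2, 191.1]), np.float64(1.6)]
```

Emit:
send_rows(rows=[[0,[0,0.15,0],0],[0,[0,0.15,0],0],[0,[0,0,0],0]])

```text
t: 18.92
tool_pos: [0.4968, 0.1483, 0.0204]
tool_rot: [-2.19, -2.239, 0.01]
contact_force: [-18.6, 4.1, 18.9]
opening: 0.0001
grip_force: 12.7
```

```bash
python3 - <<'E'
from m import *
b=grab('side')
print(outline(b,.49,.565,.1,.185,.032,.06,.03)); print(outline(b,.48,.565,.02,.1,.032,.06,.03))
c=cv2.resize(b['frame'][160:255,205:295],(560,591),interpolation=cv2.INTER_CUBIC); save(c,'push.png')
E
```

```text
(199, [[561.0, 102.0], [563.0, 161.0], [553.0, 174.0], [515.0, 172.0], [492.0, 139.0], [514.0, 112.0]], [array([526.6, 138. ]), array([73.9, 71.7]), np.float64(88.6)], np.float64(0.0516))
(180, [[545.0, 86.0], [510.0, 100.0], [502.0, 88.0], [495.0, 39.0], [535.0, 21.0]], [array([520.5,  60.1]), array([75.1, 45.6]), np.float64(81.1)], np.float64(0.0481))
```

View pics/push.png

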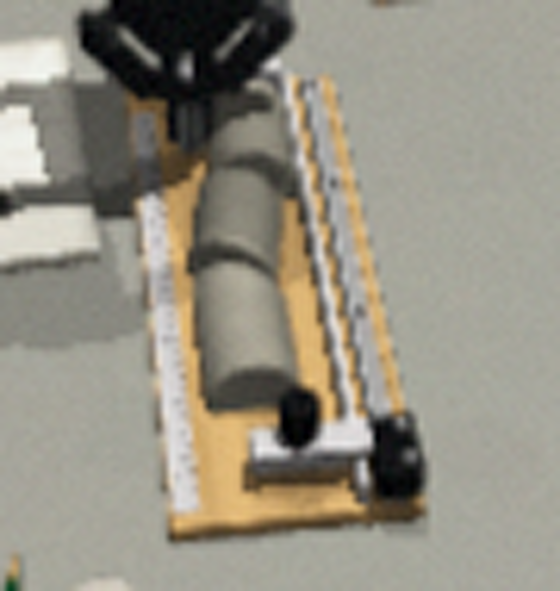

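In this picture core_a at (250,120) sits flush along the fence, with b and c untouched below it. Next I'll nudge core_b.

Emit:
send_rows(rows=[[0,[0,-3.3,0],0],[0,[-4.5,0,0],0],[0,[-4.6,0,0],0],[0,[0,0.5,0],0],[0,[0,0.5,0],0],[0,[0,0.5,0],0],[0,[0,0.4,0],0],[0,[0,0.4,0],0],[0,[0,0.3,0],0],[0,[0,0,0],0]])

```text
t: 20.23
tool_pos: [0.496, 0.056, 0.0198]
tool_rot: [2.196, 2.246, 0.001]
contact_force: [-0.8, -0.4, 2.6]
opening: -0.0001
grip_force: 1.4
```

Emit:
send_rows(rows=[[0,[0,0.15,0],0],[0,[0,0.15,0],0],[0,[0,0,0],0]])

```text
t: 20.6
tool_pos: [0.4967, 0.0558, 0.0195]
tool_rot: [-2.193, -2.244, 0.007]
contact_force: [-10.4, -2.5, 11.0]
opening: 0.0002
grip_force: 6.5
```

Emit:
send_rows(rows=[[0,[0,0.15,0],0],[0,[0,0.15,0],0],[0,[0,0,0],0]])

```text
t: 20.98
tool_pos: [0.4972, 0.0557, 0.0195]
tool_rot: [-2.19, -2.241, 0.015]
contact_force: [-19.7, -2.5, 17.8]
opening: 0.0001
grip_force: 12.8
```

Emit:
send_rows(rows=[[0,[0,-3.3,0],0],[0,[-4.3,0,0],0],[0,[-4.3,0,0],0],[0,[0,0.5,0],0],[0,[0,0.5,0],0],[0,[0,0.5,0],0],[0,[0,0.5,0],0],[0,[0,0.4,0],0],[0,[0,0.3,0],0],[0,[0,0,0],0]])

```text
t: 22.22
tool_pos: [0.4981, -0.0299, 0.0197]
tool_rot: [2.196, 2.246, 0.001]
contact_force: [0.2, 0.6, 1.2]
opening: 0.0001
grip_force: 0.6
```

Emit:
send_rows(rows=[[0,[0,0.2,0],0],[0,[0,0.2,0],0],[0,[0,0,0],0]])

```text
t: 22.6
tool_pos: [0.4991, -0.0298, 0.0196]
tool_rot: [-2.192, -2.243, 0.007]
contact_force: [-12.8, 0.1, 11.7]
opening: 0.0003
grip_force: 7.9
```

Emit:
send_rows(rows=[[0,[0,0.15,0],0],[0,[0,0.1,0],0],[0,[0,0,0],0]])

```text
t: 22.98
tool_pos: [0.4994, -0.0297, 0.0195]
tool_rot: [-2.188, -2.24, 0.014]
contact_force: [-21.6, 0.7, 18.9]
opening: -0.0004
grip_force: 13.4
```

Emit:
send_rows(rows=[[0,[0,-2,0],0],[0,[0,0,-5],0],[0,[0,0,-6],0],[0,[-4,1.8,0],0],[0,[-4,1.8,0],0],[0,[-4.3,1.8,0],0],[0,[0,0,3],0],[0,[0,0,0],0],[0,[0,0,0],0]])

```text
t: 24.1
tool_pos: [0.5411, -0.152, 0.1002]
tool_rot: [2.196, 2.246, 0.001]
contact_force: [-0.1, 0.5, 1.0]
opening: 0.0001
grip_force: 0.0
```

```bash
python3 g.py 537 -150 50 1.2;  python3 - <<'E'
from m import *
b=grab('side'); W=cloud(b).reshape(-1,3)
k=W[(W[:,0]>.51)&(W[:,0]<.57)&(W[:,1]>-.135)&(W[:,1]<-.09)&(W[:,2]>.05)&(W[:,2]<.075)]; print('knob',len(k),k.mean(0),k.min(0),k.max(0))
for y0,y1 in((.105,.17),(.02,.075),(-.06,.0)):
    g=W[(W[:,0]>.48)&(W[:,0]<.58)&(W[:,1]>y0)&(W[:,1]<y1)&(W[:,2]>.033)&(W[:,2]<.056)]; print(len(g),g.mean(0),cv2.fitLine(g[:,:2].astype(np.float32),cv2.DIST_L2,0,.01,.01).ravel())
E
```

```text
t 24.1 pos [ 541.1 -152.   100.2] yaw 1.3 q6 -0.43 F [-0.1  0.5  1. ] op 0.0001 gf 0.0 | turn 0.1 delta cm [ 0.2  -0.41  5.02]
knob 36 [ 0.53541416 -0.12149453  0.0612183 ] [ 0.52831573 -0.12608452  0.05041576] [ 0.54691138 -0.10795311  0.0711429 ]
30 [0.51775136 0.14200596 0.03979234] [0.05307119 0.9985907  0.51775134 0.14200597]
2 [0.51474947 0.07027155 0.03460932] [0.07833561 0.996927   0.51474947 0.07027155]
24 [ 0.5331139  -0.02914517  0.04099868] [ 0.49109235  0.8711075   0.5331139  -0.02914517]
```

Emit:
send_rows(rows=[[0,[0,-0.4,2.5],0],[0,[0,0,2.3],0],[0,[1,0,0],0],[0,[1,0,0],0],[0,[1,0,0],0],[0,[1,0,0],0],[0,[1,0,0],0],[0,[0,0,0],0]])

```text
t: 25.15
tool_pos: [0.5359, -0.1012, 0.052]
tool_rot: [-2.195, -2.247, -0.001]
contact_force: [0.2, 0.3, -0.3]
opening: 0.0001
grip_force: 0.0
```

```bash
python3 g.py 536 -57 50 1.2
```

```text
t 25.15 pos [ 535.9 -101.2   52. ] yaw 1.3 q6 -0.35 F [ 0.2  0.3 -0.3] op 0.0001 gf 0.0 | turn 0.1 delta cm [4.42 0.1  0.2 ]
```

Emit:
send_rows(rows=[[0,[0.7,0,0],0],[0,[0.7,0,0],0],[0,[0.7,0,0],0],[0,[0.7,0,0],0],[0,[0.6,0,0],0],[0,[0,0,0],0]])

```text
t: 25.9
tool_pos: [0.5351, -0.0677, 0.0518]
tool_rot: [-2.196, -2.247, -0.001]
contact_force: [0.6, -3.1, 1.6]
opening: 0.0003
grip_force: 1.3
```

Emit:
send_rows(rows=[[0,[0.3,0,0],0],[0,[0.2,0,0],0],[0,[0,0,0],0]])

```text
t: 26.28
tool_pos: [0.535, -0.0636, 0.0518]
tool_rot: [2.196, 2.246, -0.001]
contact_force: [0.7, -5.2, 1.4]
opening: 0.0001
grip_force: 2.4
```

```bash
python3 g.py 535 -57 50 1.2; python3 - <<'E'
from m import *
b=grab('side'); W=cloud(b).reshape(-1,3)
k=W[(W[:,0]>.51)&(W[:,0]<.57)&(W[:,1]>-.15)&(W[:,1]<-.02)&(W[:,2]>.0)&(W[:,2]<.1)]
sh=W[(W[:,0]>.565)&(W[:,0]<.61)&(W[:,1]>-.2)&(W[:,1]<.0)&(W[:,2]>.03)&(W[:,2]<.08)]; print('shoe',len(sh),sh.min(0),sh.max(0))
E
```

```text
t 26.27 pos [535.  -63.6  51.8] yaw 1.3 q6 -0.28 F [ 0.7 -5.2  1.4] op 0.0001 gf 2.4 | turn 0.1 delta cm [0.66 0.01 0.18]
shoe 130 [ 0.56500676 -0.13818184  0.03008811] [ 0.59537713 -0.00401201  0.04716187]
```

Emit:
send_rows(rows=[[0,[0.2,0,0],0],[0,[0.2,0,0],0],[0,[0,0,0],0]])

```text
t: 26.7
tool_pos: [0.5349, -0.0596, 0.0519]
tool_rot: [2.196, 2.246, -0.0]
contact_force: [0.5, -4.9, 0.2]
opening: -0.0001
grip_force: 2.5
```

Emit:
send_rows(rows=[[0,[0.2,0,0],0],[0,[0.1,0,0],0],[0,[0,0,0],0]])

```text
t: 27.08
tool_pos: [0.5349, -0.0573, 0.0519]
tool_rot: [2.195, 2.245, -0.002]
contact_force: [0.5, -6.8, -0.3]
opening: -0.0
grip_force: 3.7
```

Emit:
send_rows(rows=[[0,[0.15,0,0],0],[0,[0.15,0,0],0],[0,[0,0,0],0]])

```text
t: 27.45
tool_pos: [0.5349, -0.057, 0.052]
tool_rot: [2.191, 2.243, -0.009]
contact_force: [0.9, -17.8, -0.4]
opening: 0.0003
grip_force: 8.4
```

Emit:
send_rows(rows=[[0,[0.15,0,0],0],[0,[0,0,0],0]])

```text
t: 27.7
tool_pos: [0.5349, -0.0569, 0.0521]
tool_rot: [2.19, 2.241, -0.012]
contact_force: [-0.6, -22.0, -3.0]
opening: 0.0002
grip_force: 10.7
```

Emit:
send_rows(rows=[[0,[-0.7,0,0],0],[0,[-0.8,0,-2],0],[0,[0,0,-6],0],[0,[-5,-1,-2],0],[0,[-6,-1,0],0],[0,[-6,-1,0],0],[0,[-6,-1,0],0],[0,[-6,0,0],0],[0,[0,0,0],0]])

```text
t: 28.82
tool_pos: [0.501, -0.3601, 0.1511]
tool_rot: [-2.2, -2.24, -0.003]
contact_force: [0.6, 0.4, 0.7]
opening: 0.0001
grip_force: 0.0
```

```bash
python3 - <<'E'
from m import *
a=grab('top');b=grab('side')
t=np.radians(1.2); X=np.array([np.cos(t),np.sin(t)]); Y=np.array([-X[1],X[0]])
for n,d in(('top',a),('side',b)):
    W=cloud(d).reshape(-1,3); P=(W[:,:2]*1000-[529.7,43]); c=np.c_[P@X,P@Y,W[:,2]*1000]
    k=(c[:,2]>60)&(c[:,2]<78)&(abs(c[:,0]-6)<20)&(c[:,1]>-130)&(c[:,1]<-50); print(n,'knob c',k.sum(),c[k].mean(0).round(1))
    for nm,y0,y1 in(('a',88,140),('b',24,60),('c',-55,-8),('ch',-24,-4),('ct',-60,-40)):
        s=(c[:,1]>y0)&(c[:,1]<y1)&(c[:,2]>30)&(c[:,2]<56)&(c[:,0]<27)&(c[:,0]>-40); q=c[s]
        if len(q)<6: continue
        # side edge (near) at each y slice and ridge line
        A=np.polyfit(q[:,1],q[:,0],1); print(nm,len(q),'mean x',q[:,0].mean().round(1),'slope deg',np.degrees(A[0]).round(1),'xmin',np.percentile(q[:,0],3).round(1))
c1=cv2.resize(a['frame'][175:245,190:320],(800,431),interpolation=cv2.INTER_CUBIC)
save(c1,'row.png')
np.savez('rowc.npz',c=c1)
# seam darkness / hull of row
W=cloud(a); 
E
```

```text
top knob c 41 [  2.9 -77.2  67.9]
a 232 mean x 2.9 slope deg -0.4 xmin -16.6
b 166 mean x 2.7 slope deg 1.2 xmin -17.7
c 208 mean x 3.4 slope deg -2.0 xmin -16.0
ch 88 mean x 2.8 slope deg 1.9 xmin -16.8
ct 88 mean x 3.4 slope deg 9.0 xmin -16.3
side knob c 0 [nan nan nan]<stdin>:6: RuntimeWarning: Mean of empty slice.
  ret = um.true_divide(
```

The pieces are aligned with each other to about 1 mm, and the knob is at y ≈ -77 as expected. I'll do one more gentle nudge per piece, then a final tightening.

Emit:
send_rows(rows=[[0,[5.4,-0.7,0],0],[0,[5.4,-0.7,0],0],[0,[5.4,-0.7,0],0],[0,[5.4,-0.6,0],0],[0,[5.4,0,0],0],[0,[5.3,0,2],0],[0,[5.2,0,4],0],[0,[0,0,4],0],[0,[0,0,3],0],[0,[0,0,0],0]])

```text
t: 30.18
tool_pos: [0.4626, 0.0163, 0.0209]
tool_rot: [-2.189, -2.244, 0.006]
contact_force: [-0.4, -0.6, 0.8]
opening: 0.0
grip_force: 0.0
```

```bash
python3 g.py 497 15 21 1.2
```

```text
t 30.18 pos [462.6  16.3  20.9] yaw 1.4 q6 -0.15 F [-0.4 -0.6  0.8] op 0.0 gf 0.0 | turn 0.2 delta cm [-0.2   3.44 -0.03]
```

Emit:
send_rows(rows=[[0,[0,1.2,0],0],[0,[0,1.2,0],0],[0,[0,0.4,0],0],[0,[0,0.3,0],0],[0,[0,0.2,0],0],[0,[0,0.1,0],0],[0,[0,0,0],0]])

```text
t: 31.05
tool_pos: [0.5, 0.015, 0.0236]
tool_rot: [-2.196, -2.246, 0.0]
contact_force: [-0.3, 0.9, -0.5]
opening: 0.0
grip_force: 0.0
```

Emit:
send_rows(rows=[[0,[0,0.1,0],0],[0,[0,0,0],0]])

```text
t: 31.3
tool_pos: [0.5006, 0.015, 0.0235]
tool_rot: [-2.196, -2.246, 0.001]
contact_force: [-1.1, -0.6, 0.5]
opening: 0.0003
grip_force: 0.9
```

Emit:
send_rows(rows=[[0,[0,-0.6,0.1],0],[0,[0,0,0.25],0],[0,[0,0.2,0],0],[0,[0,0.2,0],0],[0,[0,0.1,0],0],[0,[0,0,0],0]])

```text
t: 32.05
tool_pos: [0.499, 0.015, 0.02]
tool_rot: [-2.194, -2.245, 0.004]
contact_force: [-6.5, -1.2, 5.1]
opening: 0.0
grip_force: 3.9
```

Emit:
send_rows(rows=[[0,[0,0.1,0],0],[0,[0,0,0],0]])

```text
t: 32.3
tool_pos: [0.499, 0.015, 0.02]
tool_rot: [-2.193, -2.243, 0.007]
contact_force: [-9.2, -1.2, 8.3]
opening: -0.0001
grip_force: 6.2
```

Emit:
send_rows(rows=[[0,[0,-1,0],0],[0,[3.6,0,0],0],[0,[3.7,0,0],0],[0,[0,0.5,0],0],[0,[0,0.3,0],0],[0,[0,0.2,0],0],[0,[0,0,0],0]])

```text
t: 33.17
tool_pos: [0.4975, 0.088, 0.0201]
tool_rot: [-2.194, -2.241, 0.005]
contact_force: [-9.7, 3.4, 10.0]
opening: -0.0002
grip_force: 6.4
```

Emit:
send_rows(rows=[[0,[0,-1,0],0],[0,[3.5,0,0],0],[0,[3.6,0,0],0],[0,[0,0.5,0],0],[0,[0,0.3,0],0],[0,[0,0.2,0],0],[0,[0,0,0],0]])

```text
t: 34.05
tool_pos: [0.496, 0.1583, 0.02]
tool_rot: [-2.195, -2.241, 0.006]
contact_force: [-9.2, 2.3, 7.2]
opening: 0.0001
grip_force: 5.6
```

The three contact positions lie on one line (499.0, 497.5, 496.0), so all pieces are flush. Now the final tightening.

Emit:
send_rows(rows=[[0,[0,-2,0],0],[0,[0,0,-5],0],[0,[0,0,-6],0],[0,[-5.9,1.4,0],0],[0,[-5.9,1.4,0],0],[0,[-5.9,1.3,0],0],[0,[-5.9,1.3,0],0],[0,[0,0,3],0],[0,[0,0,0],0],[0,[0,0,0],0]])

```text
t: 35.3
tool_pos: [0.5372, -0.0764, 0.1006]
tool_rot: [2.196, 2.246, 0.0]
contact_force: [0.1, 0.2, 1.1]
opening: 0.0
grip_force: 0.0
```

```bash
python3 g.py 535.5 -75 52 1.2
```

```text
t 35.3 pos [537.2 -76.4 100.6] yaw 1.3 q6 -0.3 F [0.1 0.2 1.1] op 0.0 gf 0.0 | turn 0.1 delta cm [ 0.14 -0.16  4.86]
```

Emit:
send_rows(rows=[[0,[0,-0.2,2.4],0],[0,[0,0,2.4],0],[0,[0,0,0],0],[0,[0.7,0,0],0],[0,[0.5,0,0],0],[0,[0.4,0,0],0],[0,[0.2,0,0],0],[0,[0,0,0],0]])

```text
t: 36.3
tool_pos: [0.5348, -0.0581, 0.0523]
tool_rot: [2.196, 2.246, 0.0]
contact_force: [-0.5, 0.1, 1.0]
opening: 0.0001
grip_force: 0.0
```

Emit:
send_rows(rows=[[0,[0.15,0,0],0],[0,[0.1,0,0],0],[0,[0,0,0],0]])

```text
t: 36.67
tool_pos: [0.5348, -0.0572, 0.0523]
tool_rot: [2.195, 2.245, -0.003]
contact_force: [-0.3, -5.4, -1.1]
opening: 0.0001
grip_force: 2.9
```

Same contact position as before (-57.2, last time -57.0). One firmer press, then I'll retreat and look.

Emit:
send_rows(rows=[[0,[0.15,0,0],0],[0,[0.1,0,0],0],[0,[0,0,0],0]])

```text
t: 37.05
tool_pos: [0.5348, -0.057, 0.0524]
tool_rot: [2.192, 2.243, -0.009]
contact_force: [-0.0, -13.3, -1.6]
opening: -0.0002
grip_force: 6.7
```

Emit:
send_rows(rows=[[0,[-0.7,0,0],0],[0,[-0.8,0,-2],0],[0,[0,0,-6],0],[0,[-5,-1,-2],0],[0,[-6,-1,0],0],[0,[-6,-1,0],0],[0,[-6,-1,0],0],[0,[-6,0,0],0],[0,[0,0,0],0]])

```text
t: 38.17
tool_pos: [0.501, -0.3626, 0.152]
tool_rot: [2.202, 2.241, 0.001]
contact_force: [-0.5, 0.9, -0.8]
opening: -0.0002
grip_force: 0.0
```

```bash
python3 - <<'E'
from m import *
a=grab('top');b=grab('side')
t=np.radians(1.2); X=np.array([np.cos(t),np.sin(t)]); Y=np.array([-X[1],X[0]])
W=cloud(a).reshape(-1,3); P=(W[:,:2]*1000-[529.7,43]); c=np.c_[P@X,P@Y,W[:,2]*1000]
k=(c[:,2]>60)&(c[:,2]<78)&(abs(c[:,0]-6)<20)&(c[:,1]>-130)&(c[:,1]<-50); print('knob c',c[k].mean(0).round(1))
for nm,y0,y1 in(('a',88,140),('b',24,60),('c',-55,-8)):
    q=c[(c[:,1]>y0)&(c[:,1]<y1)&(c[:,2]>30)&(c[:,2]<56)&(c[:,0]<27)&(c[:,0]>-40)]
    print(nm,q.mean(0).round(1),np.degrees(np.polyfit(q[:,1],q[:,0],1)[0]).round(1))
c1=cv2.resize(a['frame'][175:245,190:320],(520,280),interpolation=cv2.INTER_CUBIC)
c3=cv2.resize(b['frame'][160:250,205:295],(280,280),interpolation=cv2.INTER_CUBIC)
f=cv2.resize(b['frame'][140:320,170:410],(400,300)); f2=cv2.resize(a['frame'][130:290,110:410],(400,300))
save(np.vstack([np.hstack([c1,c3]),np.hstack([f,f2])]),'final.png')
E
```

```text
knob c [  2.8 -76.9  67.9]
a [  2.9 114.   41.5] 1.6
b [ 3.4 41.9 41.3] -0.9
c [  3.  -31.5  41.4] -3.0
```

View pics/final.png

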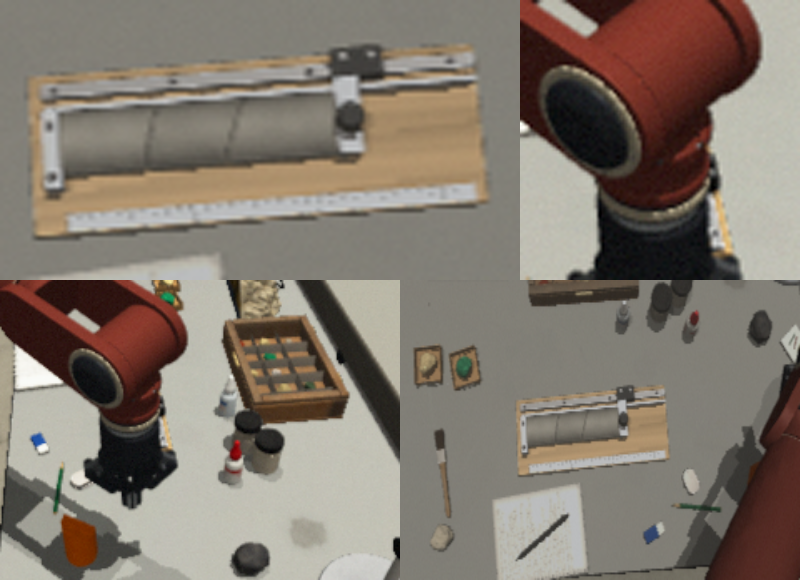

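The row is closed from the head stop at (52,150) to the tail stop at (348,115). The breaks at (150,138) and (233,130) fit and the pieces lie flush on the fence. The bystanders look undisturbed, so I'm handing the job in.

```bash
python3 -c "
from station import ctrl
print(ctrl.finish_job())"
```

```text
the job is handed in; nothing more can be done
None
```

The core is back together: core_c was let down onto its sawn face and released, retaken and set in after the other two, all three pieces sit flush against the fence, the tail stop is closed up tight with the breaks fitting, and the job was handed in at about 38 s.

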